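Refit the spring spindle of the kitchen-roll holder

ROBOT

A 6-joint arm with a two-finger parallel gripper is mounted at the origin on a cart in front of the work surface, level with it; the furniture and walls round the work are solid. World frame = base frame: x ahead of the robot, y to its left, z up, the work surface at z = 0. Lengths are in mm, angles in rad, forces in N, time in s.
With the tool pointing down it reaches from about 350 to 875 mm from the base axis. Payload 4.2 kg.
Tool frame: the origin (TCP) lies where the fingers leave the gripper's body, on its centre line; the fingertips stand ahead of it and the grasp point (between the pads) lies 54 mm ahead of it (arm.nose_length is the z of the fingertips in the tool frame, in mm); z points along the fingers, x is the direction in which the jaws open and shut, and the axes are right-handed (so a half turn about z gives the same grasp; the last joint's range is limited). The gripper opens to 85 mm and grips with 20 to 120 N. Pads are 22 mm wide; open, the fingers measure 114 mm over their backs; the gripper's body (76 mm by 85 mm) begins 54 mm behind the grasp point. The pads swing forward as they close: fully open they stand 13 mm farther back than shut.
Start: joints at [-1.073, 0.385, 0.008, 0, -1.194, -0.259], TCP at [147.853, -607.239, 303.912] pointing down, gripper open.
Joint ranges: [-3.14, 3.14], [-1.21, 2.06], [-1.07, 1.41], [-3.16, 2.05], [-2.99, -0.16], [-3.1, 3.1]. Speed limits (rad/s): [2.79, 2.79, 3.14, 3.14, 3.14, 3.14].

INTERFACE

Orientations are given as a unit quaternion [x, y, z, w].
In Python, from bench import arm, imaging, job_done gives the robot as it stands.
- The arm moves only by the shell command python3 -m crank 'ROWS' [OPENING]. ROWS is a JSON object of lists of equal length, an entry for each row: "delta_pos": the shift along the tool's x, y, z in m, a list of three; "twist": the turn about the tool's z in rad. In form: {"delta_pos": [[tx, ty, tz], ...], "twist": [twist, ...]}. A call has 1 to 8 rows; each row shifts and turns the commanded pose from where the row before left it, along the tool's axes as they then stand; what a row does not reach is not made up. A row lasts 1/12 s, in which the tool goes at most 41.7 mm and 7.16 degrees, less where a joint would pass 70% of its speed; a pose out of reach is approached as far as the arm can. A call is refused whole if a number of a shift passes 0.0417 or a number of a turn 0.125, either way. A call with a gripper value outside its range is refused whole. OPENING is the opening, from 0 (shut) to 1 (fully open), set as the call begins (- or left out, the last holds). The fingers move at their own pace and stop on an object; the grip force is fixed at half the most. Time passes only in rows, so rows that do not move let the fingers close. It gives the time, the measured TCP pose, the force and the opening at its end, in the units of the state.
- arm.read_state(): the state, without advancing time (a new reading comes with each control period).
- imaging.get_image(name): name is "scene" or "side" or "wrist"; returns (picture, depth): 384x512x3 uint8, blue, green, red; 384x512 float32, mm along the optical axis (not along the pixel's ray), 0 where there is no reading.
- imaging.camera_model(name): a dict with "vfov" (degrees; the focal length in pixels is half the picture's height over the tangent of half this angle, whatever the lens; pixels are square), "cx", "cy" (the principal point, pixels), "dist" ([k1, k2, p1, p2, k3] as OpenCV has them; the pictures are not rectified), "T" (4x4, takes a point from camera to world coordinates); the wrist camera has in their place "hand_eye" (4x4, takes a point from camera to tool coordinates, whose origin is the TCP and whose axes are the tool frame's). Camera axes: x right, y up, looking along -z (the intrinsics and any distortion apply to the point x, -y, -z); pixel columns grow to the right and rows downward; lengths in mm; the calibration is good to about 2 mm. A picture is of the moment at which its call begins: read the wrist's pose just before it. camera_model takes no time and is no camera call.
- job_done(): hands the job in, once; it reports no verdict.
The state is a dict: "clock": time; "joints": joint angles; "joint_vel": joint speeds; "joint_efforts": joint torques, N m; "position": TCP position; "ee_rot": TCP orientation; "contact_force": force on the tool from outside, world axes, zero at the start; "wrist_torque": the same for the moment, N m; "gripper_width": finger opening in mm.
Only numpy, scipy, OpenCV 4.12 (cv2) and the standard library are available. Lean on these libraries where they do the work, as an engineer would, in place of code of your own. Each camera call takes 0.05 s, during which the arm holds its last target.

TASK

The spindle of the wooden kitchen-roll holder has been taken out: put it back. Set its long sprung nose into the oblong cup in the low end block, push the spring in so that the other end can swing down past the tall end board, and let the short fixed pin spring home into the round cup, so that the spindle hangs between the two ends on its own. Let go of it and leave the other things on the worktop where they are.

Things in the scene. Friction and masses are not known exactly. Their poses are not given: they have to be found in the camera images.
- holder: Brown wooden kitchen-roll holder, fixed, standing left or right. Base 110 (x) x 214 (y) x 12 mm. Origin: on the worktop midway between the inner faces of its two ends, which are 159 mm apart (y = -79.5, +79.5). y axis: level, from the low end block to the tall end board; z up. Way in: nose first, spindle sloping down to the low block by 27 to 38 degrees, then swung level with the spring pushed in.
- oblong_cup (a point): Middle of the floor of the oblong cup, on the spindle's line, 65 mm above the worktop; axes as the holder's. The cup is a blind upright slot in the inner face of the low end block: 19.5 mm wide, 34 mm high (56 to 90 mm above the worktop), 14 mm deep. Block: 60 mm wide in x, 24 mm thick, top about 101 mm above the worktop.
- round_cup (a point): Centre of the floor of the round cup, 65 mm above the worktop; axes as the holder's. The cup is a blind bore in the inner face of the tall end board: 20 mm diameter, 12 mm deep. Board: 110 mm wide in x, 22 mm thick, top about 133 mm above the worktop. To pass in front of it to the cup, the pin needs the nose pushed in by 17 mm or more.
- spindle: Loose spindle, 190 mm long when free, about 0.17 kg, lying on the worktop: a pale wooden eight-sided bar 120 mm long, 30 mm across flats, with a long sprung steel nose (16 mm diameter, 50 mm long) at its +x end and a short fixed steel pin (16 mm diameter, 20 mm long, rounded) at its -x end. Origin: on the axis, middle of the wooden bar, 15 mm above the worktop. x axis: along it to the nose.
- nose_tip (a point): Centre of the flat end of the sprung nose, 110 mm from the spindle's origin when free.
- pin_tip (a point): End of the fixed pin, 80 mm from the spindle's origin.
- nose (a joint): How far the nose is pushed into the bar: 0 free, 0.028 m the hard stop. The spring resists with about 3 N at first, rising by 0.3 N a mm (9 N at 20 mm). Seated between the two cups it reads about 0.005.
- spice_jar: Bystander, to be left alone: glass spice jar with a green cap, 46 mm across, 106 mm tall; origin at the centre of its underside.
- scoop: Bystander, to be left alone: steel coffee scoop, 96x42x20 mm; origin at the centre of its underside.
- dark_mug: Bystander, to be left alone: dark grey mug, 99 mm tall; origin at the centre of its underside.
- cup: Bystander, to be left alone: white tumbler with dark stripes, 77 mm across, 100 mm tall; origin at the centre of its underside.
- tin: Bystander, to be left alone: flat oblong tin, 63x105x26 mm; origin at the centre of its underside.
- tape: Bystander, to be left alone: ring of tape lying flat, 102 mm across, 25 mm high; origin at the centre of its underside.
- lid_jar: Bystander, to be left alone: white jar with a wooden lid, 74 mm across, 85 mm tall; origin at the centre of its underside.
- carafe_1: Bystander, to be left alone: glass carafe with a black handle, 144 mm tall; origin at the centre of its underside.

How it is judged:
By the outcome, as a careful person would: the job done as asked, in the order asked, and still so for the second after the job is handed in, with the robot touching nothing.
It also fails if it takes over 56 s, if anything falls off the work surface, if the arm or the gripper's body presses on something with over 40 N, if the wrist force passes 120 N, or if a joint passes its speed limit or range.

## Working session

There is one attempt and no reset: what is moved stays moved. The work goes in short steps, Python scripts to look and compute and a shell command to move; the robot and the scene stay as the last step left them, time stands still between calls to the robot, and variables do not carry over. Pictures are saved under pics/ and viewed, and the job is handed in when it is done.

```bash
ls; mkdir -p pics; cat > h.py <<'E'
import numpy as np, cv2
from bench import arm, imaging
from scipy.spatial.transform import Rotation as R
def K(m):
    f=192/np.tan(np.radians(m['vfov'])/2); return np.array([[f,0,m['cx']],[0,f,m['cy']],[0,0,1.]])
def T(name,s=None):
    m=imaging.camera_model(name)
    if 'T' in m: return m,np.array(m['T'])
    s=s or arm.read_state(); W=np.eye(4); W[:3,:3]=R.from_quat(s['ee_rot']).as_matrix(); W[:3,3]=s['position']
    return m,W@np.array(m['hand_eye'])
def rays(m,Tm,px):
    p=cv2.undistortPoints(np.array(px,float).reshape(-1,1,2),K(m),np.array(m['dist'],float)).reshape(-1,2)
    d=np.c_[p[:,0],-p[:,1],-np.ones(len(p))]
    return d
def at_z(m,Tm,px,z):
    d=rays(m,Tm,px)@Tm[:3,:3].T; o=Tm[:3,3]
    return o+d*((z-o[2])/d[:,2])[:,None]
def at_depth(m,Tm,px,dep):
    d=rays(m,Tm,px)*np.array(dep).reshape(-1,1)
    return d@Tm[:3,:3].T+Tm[:3,3]
def proj(m,Tm,P):
    q=(np.array(P,float).reshape(-1,3)-Tm[:3,3])@Tm[:3,:3]
    q=q*np.array([1,-1,-1]); return cv2.projectPoints(q.reshape(-1,1,3),np.zeros(3),np.zeros(3),K(m),np.array(m['dist'],float))[0].reshape(-1,2)
def snap(name,tag):
    s=arm.read_state(); im,d=imaging.get_image(name); m,Tm=T(name,s)
    cv2.imwrite(f'pics/{tag}.png',im); np.savez(f'pics/{tag}.npz',im=im,d=d,Tm=Tm); return im,d,m,Tm
def load(name,tag):
    z=np.load(f'pics/{tag}.npz'); return z['im'],z['d'],imaging.camera_model(name),z['Tm']
def cloud(m,Tm,d):
    v,u=np.mgrid[0:d.shape[0],0:d.shape[1]]; px=np.c_[u.ravel(),v.ravel()]
    return at_depth(m,Tm,px,d.ravel()).reshape(*d.shape,3)
E
python3 - <<'E'
from h import *
print(arm.read_state(), arm.nose_length)
for n in ['scene','side','wrist']: snap(n,n+'0'); print(n, imaging.camera_model(n))
E
```

```text
pics
{'clock': 0.0, 'joints': array([-1.07339927e+00,  3.85533084e-01,  6.62039819e-03, -5.25853004e-04,
       -1.19398404e+00, -2.58625643e-01]), 'joint_vel': array([ 0.00036562,  0.00107013, -0.00123537, -0.00110927, -0.00204183,
        0.0008314 ]), 'joint_efforts': array([ 3.31687324e-04, -3.92285979e+01,  1.88401061e+01,  4.18622196e+00,
       -4.69707666e-03,  8.44286433e-06]), 'position': array([ 147.76139434, -606.83849424,  302.82946861]), 'ee_rot': array([ 6.17931444e-01,  7.86231243e-01,  6.40479641e-04, -8.67425695e-04]), 'contact_force': array([ 0.65506094, -0.08057012,  0.0175229 ]), 'wrist_torque': array([-0.01513791, -0.01702223,  0.04013201]), 'gripper_width': 85.16874257477772} 72.6
scene {'vfov': 50.87039396077968, 'cx': 253.90177364250044, 'cy': 193.89071684108168, 'dist': array([-0.02810821,  0.        ,  0.        ,  0.        ,  0.        ]), 'T': array([[-6.86613244e-01,  3.30578698e-01, -6.47518322e-01,
        -5.10797572e+02],
       [-7.26823788e-01, -2.91277313e-01,  6.22000569e-01,
         1.06469779e+03],
       [ 1.70127416e-02,  8.97705548e-01,  4
[... 456 characters left out ...]
8e+02],
       [ 2.49572666e-02,  8.21645296e-01,  5.69452493e-01,
         1.11769810e+03],
       [ 0.00000000e+00,  0.00000000e+00,  0.00000000e+00,
         1.00000000e+00]])}
wrist {'vfov': 63.70750614452249, 'cx': 259.8715472463393, 'cy': 191.41759384404324, 'dist': array([-0.02516791,  0.        ,  0.        ,  0.        ,  0.        ]), 'hand_eye': array([[ 9.99999101e-01, -1.34087811e-03, -2.44828684e-05,
         1.45461072e+00],
       [-1.28770105e-03, -9.54920450e-01, -2.96859018e-01,
        -7.58698037e+01],
       [ 3.74672567e-04,  2.96858782e-01, -9.54921318e-01,
        -6.95773617e+01],
       [ 0.00000000e+00,  0.00000000e+00,  0.00000000e+00,
         1.00000000e+00]])}
```

View pics/scene0.png

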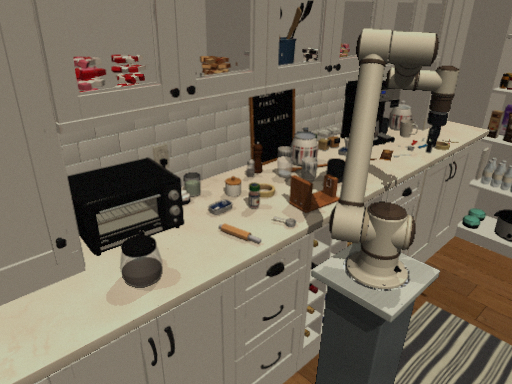

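View pics/side0.png

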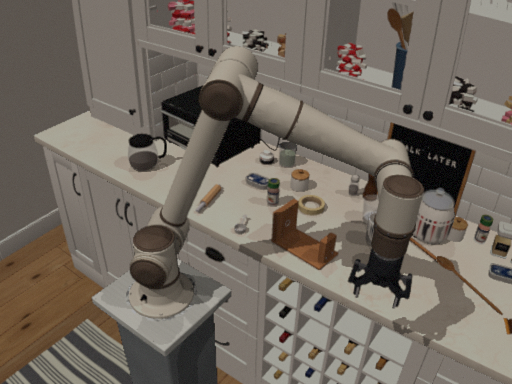

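View pics/wrist0.png

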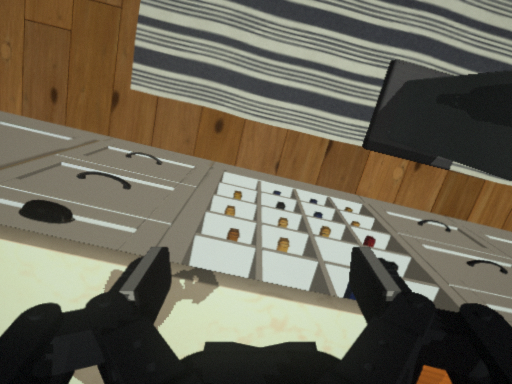

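```bash
python3 - <<'E'
from h import *
im=cv2.imread('pics/scene0.png'); c=im[165:260,200:345]; cv2.imwrite('pics/c1.png',cv2.resize(c,None,fx=5,fy=5,interpolation=cv2.INTER_CUBIC))
im=cv2.imread('pics/side0.png'); c=im[160:280,190:350]; cv2.imwrite('pics/c2.png',cv2.resize(c,None,fx=5,fy=5,interpolation=cv2.INTER_CUBIC))
E
```

```text
(no output)
```

View pics/c1.png

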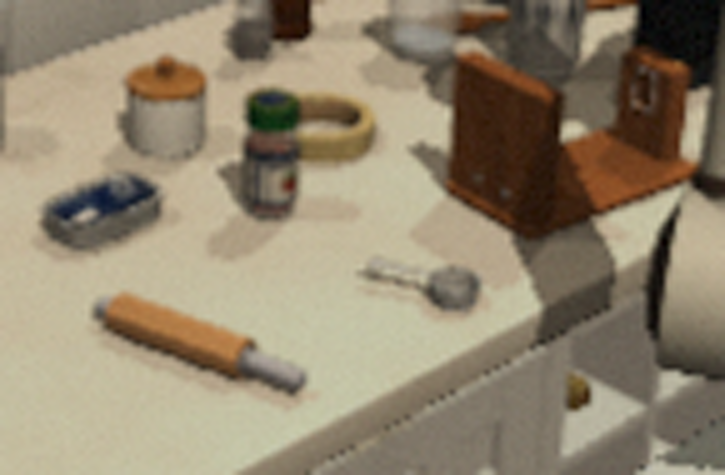

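View pics/c2.png

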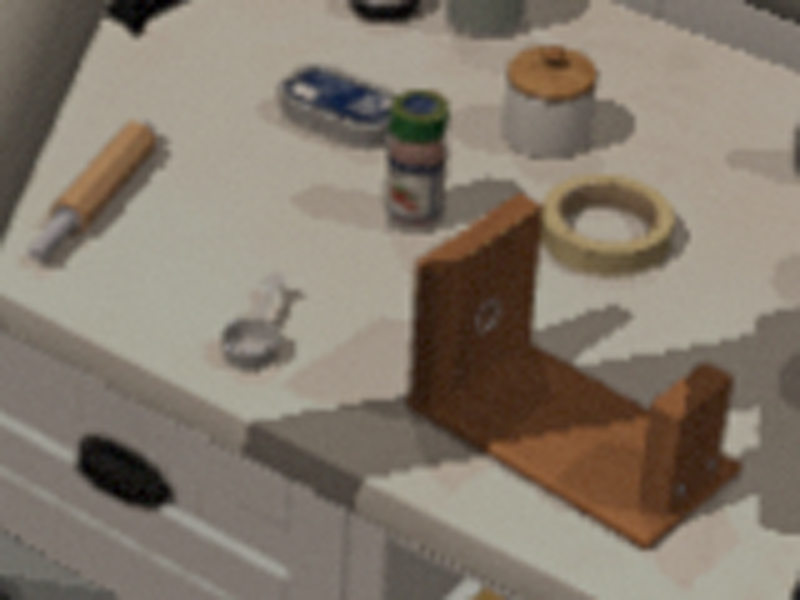

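```bash
python3 - <<'E'
from h import *
np.set_printoptions(precision=1,suppress=True)
s,d1,m1,T1=load('scene','scene0'); q,d2,m2,T2=load('side','side0')
c1=lambda *p:[(200+(x+.5)/5-.5,165+(y+.5)/5-.5) for x,y in p]
c2=lambda *p:[(190+(x+.5)/5-.5,160+(y+.5)/5-.5) for x,y in p]
print('spindle scene pin,bar ends,nose',at_z(m1,T1,c1((97,308),(115,308),(245,360),(303,378)),15))
print('spindle side pin,nose',at_z(m2,T2,c2((145,128),(38,252)),15))
print('holder scene tall out bottom L,R',at_z(m1,T1,c1((448,188),(537,237),(693,170)),0))
print('holder side tall near bottom, low corners',at_z(m2,T2,c2((412,405),(648,547),(740,465)),0))
print('tops side tall',at_z(m2,T2,c2((415,262),(528,197),(542,207)),133))
print('tops side low',at_z(m2,T2,c2((652,412),(708,366),(732,378)),101))
print('tops scene tall',at_z(m1,T1,c1((457,62),(482,52),(560,92),),133))
print('scoop, ',at_z(m1,T1,c1((370,262),(475,290)),5))
# cloud based
for m,Tm,d,n in ((m1,T1,d1,'scene'),(m2,T2,d2,'side')):
    P=cloud(m,Tm,d); 
    im=s if n=='scene' else q
    hsv=cv2.cvtColor(im,cv2.COLOR_BGR2HSV)
    ok=(d>0)&(P[...,2]>4)&(P[...,2]<140)&(P[...,0]>200)&(P[...,0]<800)&(P[...,1]<400)&(P[...,1]>-500)
    br=ok&(hsv[...,0]<20)&(hsv[...,1]>120)
    A=P[br]; print(n,len(A),A.min(0),A.max(0))
    for zl,zh in ((5,18),(96,106),(127,138)):
        B=A[(A[:,2]>zl)&(A[:,2]<zh)]; 
        if len(B)>5:print(zl,len(B),B.mean(0),np.percentile(B,[3,97],axis=0))
E
```

```text
spindle scene pin,bar ends,nose [[550.4 229.   15. ]
 [541.2 218.6  15. ]
 [419.  194.6  15. ]
 [372.6 179.7  15. ]]
spindle side pin,nose [[550.  226.3  15. ]
 [374.6 182.9  15. ]]
holder scene tall out bottom L,R [[ 525.5 -148.1    0. ]
 [ 414.4 -137.4    0. ]
 [ 401.8 -341.4    0. ]]
holder side tall near bottom, low corners [[ 418.2 -127.     0. ]
 [ 395.8 -332.1    0. ]
 [ 504.1 -341.5    0. ]]
tops side tall [[ 408.1 -129.7  133. ]
 [ 517.2 -148.9  133. ]
 [ 513.2 -162.8  133. ]]
tops side low [[ 407.1 -316.5  101. ]
 [ 469.6 -322.4  101. ]
 [ 468.5 -341.   101. ]]
tops scene tall [[ 507.9 -129.   133. ]
 [ 508.  -161.   133. ]
 [ 411.1 -147.1  133. ]]
scoop,  [[472.5   5.9   5. ]
 [384.7 -24.3   5. ]]
scene 1614 [ 389.6 -499.5    4.3] [785.6 399.9 138.4]
5 487 [ 470.9 -187.5   13.1] [[ 394.7 -431.4    6.5]
 [ 737.9  226.    17.6]]
96 88 [ 446.3 -216.3  101.6] [[ 409.3 -331.2   96.8]
 [ 508.6 -123.4  105.6]]
127 81 [ 458.7 -130.5  133.2] [[ 409.8 -153.3  127.1]
 [ 512.  -125.5  137.9]]
side 2279 [ 388.9 -346.4    4.6] [793.7 326.9 139.4]
5 1004 [ 445.  -228.1   11.3] [[ 395.  -338.5    6.5]
 [ 504.5 -149.1   16.5]]
96 141 [ 449.2 -249.7   99.8] [[ 409.5 -337.2   96.2]
 [ 508.5 -136.2  105.3]]
127 135 [ 473.6 -126.3  131.5] [[ 408.8 -160.5  127.3]
 [ 728.9  308.4  135.9]]
```

```bash
python3 -m crank '{"delta_pos":[[0.026,0.032,0],[0.026,0.032,0],[0.026,0.032,0],[0.026,0.032,0],[0.026,0.032,0],[0.026,0.032,0],[0.026,0.032,0],[0.026,0.032,0]],"twist":[0,0,0,0,0,0,0,0]}'; python3 -m crank '{"delta_pos":[[0.026,0.032,0],[0.026,0.032,0],[0.026,0.032,0],[0,0,0],[0,0,0]],"twist":[0,0,0,0,0]}'
python3 - <<'E'
from h import *
snap('wrist','w1'); print(arm.read_state())
E
```

```text
clock: 0.82
position: [348.0, -342.7, 303.9]
ee_rot: [0.618, 0.786, 0.0, -0.0]
contact_force: [1.2, -0.8, -0.1]
gripper_width: 85.4
clock: 1.23
position: [423.2, -244.3, 303.7]
ee_rot: [0.616, 0.788, -0.0, -0.0]
contact_force: [0.0, 0.2, -0.8]
gripper_width: 85.5
{'clock': 1.2833, 'joints': array([-1.92983894e-01,  1.51754814e-01, -3.16216590e-01, -1.12448238e-04,
       -1.10369426e+00, -1.13694619e+00]), 'joint_vel': array([-4.14514314e-02, -4.42457347e-03, -4.86707952e-03,  1.45188900e-03,
       -1.09225507e-03, -2.66840310e-05]), 'joint_efforts': array([ 8.85887984e-01, -2.62066555e+01,  1.82800698e+01,  4.02195007e+00,
        2.45003134e-02, -1.12396161e-02]), 'position': array([ 422.43085287, -245.34925348,  303.62767226]), 'ee_rot': array([ 6.17051505e-01,  7.86922644e-01, -1.52919669e-04, -4.09964498e-04]), 'contact_force': array([-0.0745924 , -0.10051232, -0.98509333]), 'wrist_torque': array([0.02384177, 0.00485709, 0.00041508]), 'gripper_width': 85.27322844622607}
```

View pics/w1.png

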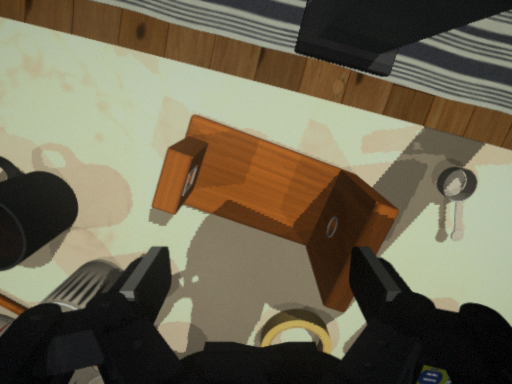

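```bash
python3 - <<'E'
from h import *
np.set_printoptions(precision=1,suppress=True)
im,d,m,Tm=load('wrist','w1')
P=cloud(m,Tm,d); hsv=cv2.cvtColor(im,cv2.COLOR_BGR2HSV)
br=(hsv[...,0]<20)&(hsv[...,1]>130)&(d>0)&(P[...,0]>380)
v,u=np.mgrid[0:384,0:512]; br&=(u>140)&(u<400)&(v>110)&(v<312)
for zl,zh in ((-8,4),(6,18),(95,107),(127,139)):
    B=P[br&(P[...,2]>zl)&(P[...,2]<zh)]
    if len(B)<10: continue
    r=cv2.minAreaRect(B[:,:2].astype(np.float32)); print(zl,len(B),B.mean(0),r)
c=im[105:320,145:405]; cv2.imwrite('pics/c3.png',cv2.resize(c,None,fx=3,fy=2.7 if 0 else 3,interpolation=cv2.INTER_CUBIC)[:600])
vis=(br*1).astype(np.uint8); 
E
```

```text
6 11843 [ 447.7 -236.5   11.5] ((452.3101501464844, -235.13046264648438), (207.71055603027344, 108.58319854736328), 83.65608215332031)
95 2197 [ 445.1 -274.7  100.5] ((439.0248718261719, -234.8382568359375), (198.22108459472656, 110.55367279052734), 75.62589263916016)
127 2080 [ 456.  -143.6  131.8] ((463.07122802734375, -142.26913452148438), (22.260814666748047, 109.42615509033203), 83.13385009765625)
```

View pics/c3.png

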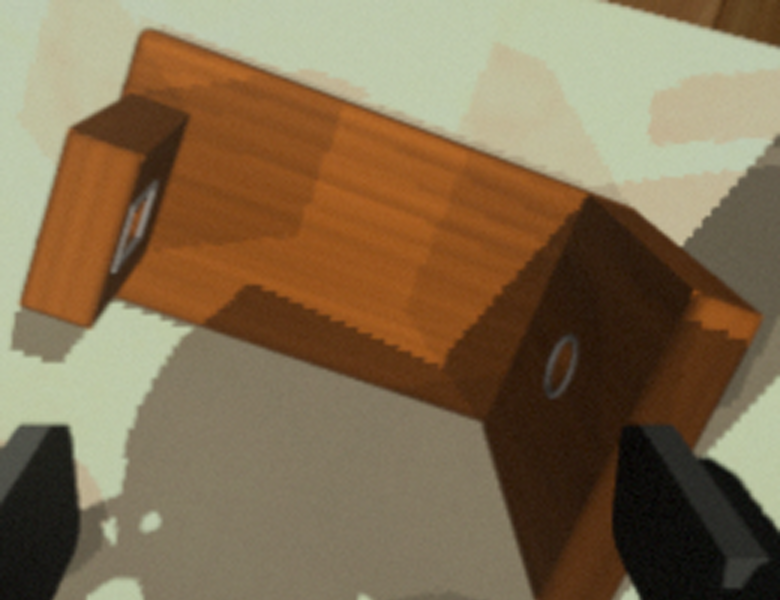

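```bash
python3 - <<'E'
from h import *
np.set_printoptions(precision=2,suppress=True)
im,d,m,Tm=load('wrist','w1')
P=cloud(m,Tm,d); hsv=cv2.cvtColor(im,cv2.COLOR_BGR2HSV)
br=(hsv[...,0]<20)&(hsv[...,1]>130)&(d>0)
v,u=np.mgrid[0:384,0:512]; br&=(v>110)&(v<312)
B=P[br&(u>140)&(u<220)&(abs(P[...,2]-101)<5)]
print('block',len(B),B.mean(0),cv2.minAreaRect(B[:,:2].astype(np.float32)))
# inner faces: points between z 20 and 120
for n,(ul,uh),(zl,zh) in (('blockface',(180,215),(20,92)),('boardface',(290,400),(20,120))):
    B=P[br&(u>ul)&(u<uh)&(P[...,2]>zl)&(P[...,2]<zh)]
    c=B.mean(0)
    for _ in range(4):
        U,S,V=np.linalg.svd(B-c,full_matrices=False); n_=V[2]; r=(B-c)@n_; B=B[abs(r)<2.5]; c=B.mean(0)
    print(n,len(B),c,n_*np.sign(n_[1]),np.degrees(np.arctan2(n_[1]*np.sign(n_[1]),n_[0]*np.sign(n_[1]))))
# cup ring/slot pixel corners from c3
f=lambda *p:[(145+(x+.5)/3-.5,105+(y+.5)/3-.5) for x,y in p]
for q in f((562,366)): print(P[int(round(q[1])),int(round(q[0]))])
print(at_z(m,Tm,f((562,366)),65))
print('slot mid at z 73',at_z(m,Tm,f((134,226)),73))
print('block top corners',at_z(m,Tm,f((72,130),(145,156),(92,327),(24,302)),101))
print('board top',at_z(m,Tm,f((760,318)),133), 'base corner',at_z(m,Tm,f((148,30)),12))
E
```

```text
block 1581 [ 441.59 -321.55  100.3 ] ((443.0566101074219, -321.8826904296875), (24.400455474853516, 59.57081985473633), 83.94035339355469)
blockface 124 [ 432.13 -314.28   52.11] [-0.07  1.   -0.03] 93.76757518160272
boardface 3328 [ 460.8  -152.31   78.12] [ 0.11  0.99 -0.  ] 83.5873947530419
[ 465.71 -149.17   56.1 ]
[[ 462.07 -152.44   65.  ]]
slot mid at z 73 [[ 445.25 -310.51   73.  ]]
block top corners [[ 411.78 -328.95  101.  ]
 [ 414.24 -306.55  101.  ]
 [ 472.03 -313.    101.  ]
 [ 468.93 -335.09  101.  ]]
board top [[ 410.09 -127.22  133.  ]] base corner [[ 387.43 -329.06   12.  ]]
```

```bash
python3 -m crank '{"delta_pos":[[0.039,0.011,0],[0.039,0.011,0],[0.039,0.011,0],[0.039,0.011,0],[0.039,0.011,0],[0.039,0.011,0],[0.039,0.011,0],[0.039,0.011,0]],"twist":[0,0,0,0,0,0,0,0]}'; python3 -m crank '{"delta_pos":[[0.039,0.011,0],[0.039,0.011,0],[0.039,0.011,0],[0,0,0],[0,0,0]],"twist":[0,0,0,0,0]}'
python3 - <<'E'
from h import *
im,d,m,Tm=snap('wrist','w2'); print(arm.read_state()['position'],arm.read_state()['ee_rot'])
E
```

```text
clock: 1.95
position: [433.4, 78.1, 304.1]
ee_rot: [0.619, 0.785, 0.0, 0.0]
contact_force: [1.5, -1.0, 0.4]
gripper_width: 85.2
clock: 2.37
position: [438.5, 199.7, 303.4]
ee_rot: [0.618, 0.786, -0.001, -0.0]
contact_force: [-0.0, 0.1, -0.2]
gripper_width: 85.6
[438.34565638 198.51089549 303.38992671] [ 6.18185507e-01  7.86031789e-01 -8.18608977e-04 -1.89245480e-04]
```

View pics/w2.png

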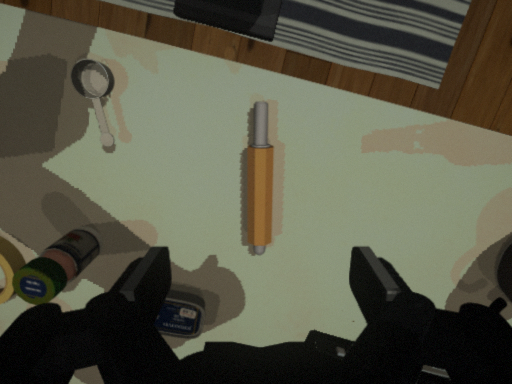

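```bash
python3 - <<'E'
from h import *
np.set_printoptions(precision=2,suppress=True)
im,d,m,Tm=load('wrist','w2')
P=cloud(m,Tm,d); hsv=cv2.cvtColor(im,cv2.COLOR_BGR2HSV)
v,u=np.mgrid[0:384,0:512]
br=(u>240)&(u<280)&(v>140)&(v<250)&(hsv[...,1]>130)&(d>0)
B=P[br]; print(len(B),B.mean(0),np.percentile(B[:,2],[50,90])); T_=B[B[:,2]>26]; print('top',len(T_),T_.mean(0))
r=cv2.minAreaRect(B[B[:,2]>20][:,:2].astype(np.float32)); print(r)
q=at_z(m,Tm,[(261,102),(261,146),(260,245),(259,254)],15); print(q)
t=at_z(m,Tm,[(168,298),(200,312),(205,295)],26);print('tin',t)
s=np.array([438.35,198.51]); X=np.array([-.236,.972]);Y=np.array([.972,.236])
for n,p in (('rect',np.array(r[0])),('nose',q[0,:2]),('pin',q[3,:2]),('tin0',t[0,:2]),('tin1',t[1,:2]),('tin2',t[2,:2])): print(n,(p-s)@X,(p-s)@Y)
c=im[80:320,130:330]; cv2.imwrite('pics/c4.png',cv2.resize(c,None,fx=2.5,fy=2.5,interpolation=cv2.INTER_CUBIC))
E
```

```text
2324 [473.48 209.14  27.26] [28.36 30.1 ]
top 1597 [473.48 209.01  28.9 ]
((476.77130126953125, 210.30813598632812), (119.67170715332031, 28.417499542236328), 13.140448570251465)
[[370.58 185.55  15.  ]
 [418.36 197.34  15.  ]
 [542.1  226.53  15.  ]
 [554.95 228.36  15.  ]]
tin [[641.5  125.49  26.  ]
 [653.02 170.7   26.  ]
 [624.93 172.28  26.  ]]
rect 2.400361079101576 40.12986492675779
nose 3.4013819219348105 -68.93134161554504
pin 1.4934130567190205 120.37905620445277
tin0 -118.91425000554364 180.22668581248968
tin1 -77.69100084617335 202.0986682080912
tin2 -69.52714283726169 175.1613952598052
```

View pics/c4.png

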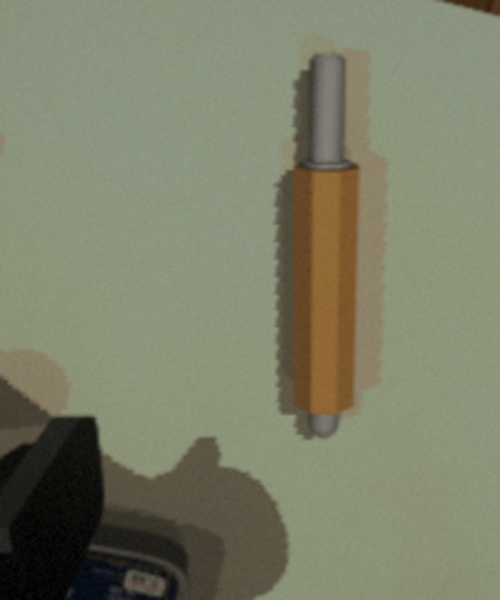

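```bash
python3 -m crank '{"delta_pos":[[0.0024,0.0135,0.036],[0,0.0135,0.036],[0,0.0135,0.036],[0,0,0.036],[0,0,0.036],[0,0,0.027],[0,0,0]],"twist":[0.008,0,0,0,0,0,0]}'
python3 - <<'E'
from h import *
im,d,m,Tm=snap('wrist','w3'); s=arm.read_state();print(s['position'],s['ee_rot'],s['contact_force'])
E
```

```text
clock: 3.0
position: [474.7, 206.4, 91.9]
ee_rot: [0.623, 0.782, -0.006, -0.002]
contact_force: [0.0, -0.6, -0.1]
gripper_width: 85.3
[476.25393285 207.88059424  94.80484529] [ 6.22293530e-01  7.82775522e-01 -3.57760547e-03 -6.67429243e-04] [0.06423827 0.14764927 0.67909656]
```

View pics/w3.png

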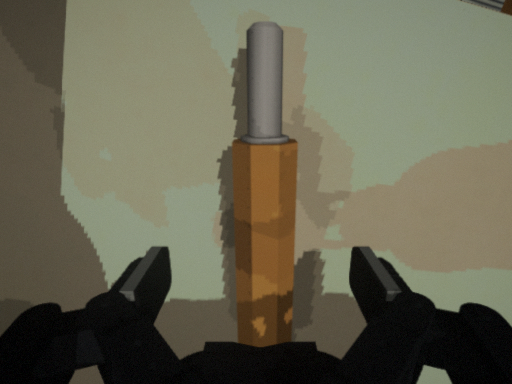

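```bash
python3 -m crank '{"delta_pos":[[0,0,0.010],[0,0,0.010],[0,0,0],[0,0,0]],"twist":[0,0,0,0]}'; python3 -m crank '{"delta_pos":[[0,0,0],[0,0,0],[0,0,0],[0,0,0],[0,0,0],[0,0,0],[0,0,0],[0,0,0]],"twist":[0,0,0,0,0,0,0,0]}' 0.0
```

```text
clock: 3.38
position: [477.4, 211.0, 77.6]
ee_rot: [0.621, 0.784, 0.001, 0.0]
contact_force: [-0.2, -0.2, 0.4]
gripper_width: 85.4
clock: 4.05
position: [477.4, 211.3, 77.5]
ee_rot: [0.621, 0.784, 0.0, 0.0]
contact_force: [-1.4, -0.4, 5.4]
gripper_width: 28.7
```

```bash
python3 -m crank '{"delta_pos":[[0,0,-0.02],[0,0,-0.03],[0,0,-0.03],[0,0,-0.03],[0,0,-0.03],[0,0,-0.03],[0,0,-0.03],[0,0,0]],"twist":[0,-0.123,-0.123,-0.123,-0.123,-0.123,-0.123,-0.123]}';python3 -m crank '{"delta_pos":[[0,0,0],[0,0,0],[0,0,0],[0,0,0],[0,0,0]],"twist":[-0.123,-0.123,-0.122,0,0]}'
python3 - <<'E'
from h import *
im,d,m,Tm=snap('wrist','w4'); s=arm.read_state();print(s['position'],s['ee_rot'],s['contact_force'],s['joints'])
x,y,z,w=s['ee_rot']; print('toolx yaw',np.degrees(2*np.arctan2(y,x)))
O=np.array([453.1,-231.6]);ex=np.array([.9938,-.1115]);ey=np.array([.1115,.9938])
g=O-45*ex+16*ey-s['position'][:2]; M=R.from_quat(s['ee_rot']).as_matrix()
print('tool delta',M.T@np.r_[g,0])
E
```

```text
clock: 4.72
position: [479.2, 212.3, 283.0]
ee_rot: [0.234, 0.972, 0.004, 0.004]
contact_force: [0.9, -0.3, -1.8]
gripper_width: 28.5
clock: 5.13
position: [476.8, 210.9, 276.1]
ee_rot: [0.057, 0.998, -0.0, -0.001]
contact_force: [-0.2, -0.5, -1.7]
gripper_width: 29.0
[476.84293567 210.92004844 276.25569736] [ 5.70513018e-02  9.98371031e-01 -3.01479379e-04 -5.84998418e-04] [ 0.32448439 -0.63279589 -1.68256581] [ 7.27762910e-01  2.32592374e-01 -2.85455356e-01 -4.60385931e-04
 -1.05400253e+00 -8.41699802e-01]
toolx yaw 173.458849274565
tool delta [ 1.82181806e+01 -4.26453107e+02  3.05834510e-01]
```

View pics/w4.png

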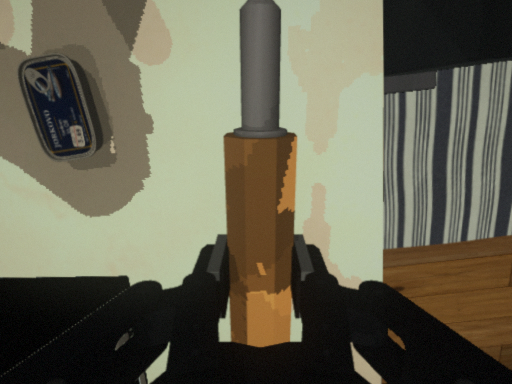

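```bash
python3 -m crank '{"delta_pos":[[0.002,-0.039,0],[0.002,-0.039,0],[0.002,-0.039,0],[0.002,-0.039,0],[0.002,-0.039,0],[0.002,-0.039,0],[0.002,-0.039,0],[0.002,-0.039,0]],"twist":[0,0,0,0,0,0,0,0]}';python3 -m crank '{"delta_pos":[[0.002,-0.039,0],[0,-0.039,0],[0,-0.036,0],[0,0,0],[0,0,0],[0,0,0]],"twist":[0,0,0,0,0,0]}'
cat > hp.py <<'E'
from h import *
O=np.array([453.1,-231.6,0]);ex=np.array([.9938,-.1115,0]);ey=np.array([.1115,.9938,0])
H=np.c_[ex,ey,[0,0,1]]
def hp(): 
    s=arm.read_state(); M=R.from_quat(s['ee_rot']).as_matrix()
    print('t',round(s['clock'],2),'tcp in holder',np.round(H.T@(s['position']-O),1),'F holder',np.round(H.T@s['contact_force'],1),'w',round(s['gripper_width'],1),'toolx yaw',round(np.degrees(np.arctan2(M[1,0],M[0,0])),2))
E
python3 - <<'E'
from hp import *
hp(); im,d,m,Tm=snap('wrist','w5'); snap('side','s5'); 
q=cv2.imread('pics/s5.png')[130:290,250:420]; cv2.imwrite('pics/s5c.png',cv2.resize(q,None,fx=3.5,fy=3.5,interpolation=cv2.INTER_CUBIC))
E
```

```text
clock: 5.85
position: [425.8, -98.9, 277.0]
ee_rot: [0.056, 0.998, 0.0, 0.0]
contact_force: [2.8, -0.1, -2.2]
gripper_width: 28.7
clock: 6.35
position: [411.8, -210.4, 276.6]
ee_rot: [0.057, 0.998, 0.0, -0.0]
contact_force: [-0.4, -1.0, -2.0]
gripper_width: 28.4
t 6.35 tcp in holder [-43.4  16.5 276.6] F holder [-0.2 -1.  -2. ] w 28.4 toolx yaw 173.51
```

View pics/w5.png

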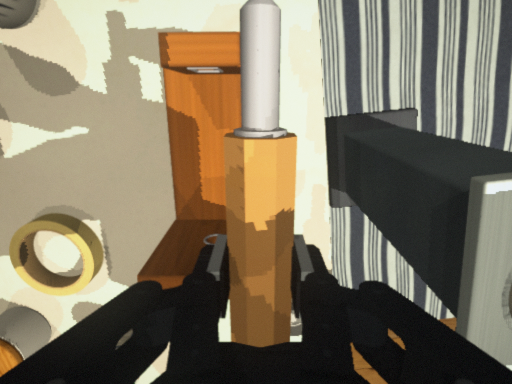

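View pics/s5c.png

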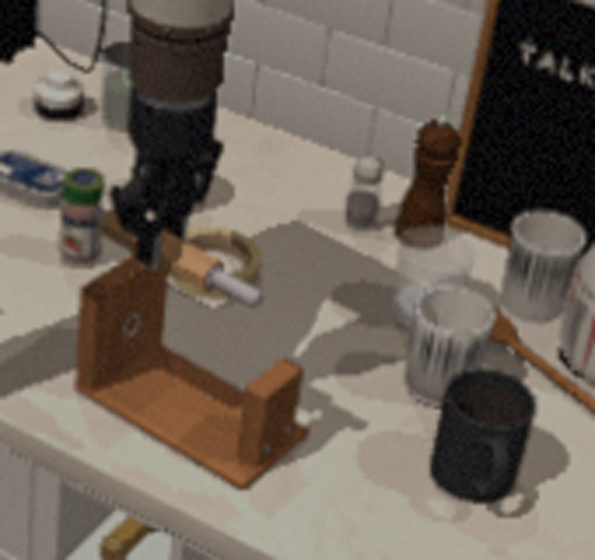

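```bash
python3 -m crank '{"delta_pos":[[0,-0.0025,0.033],[0,0,0.030],[0,0,0],[0,0,0.004],[0,0,0.004],[0,0,0.003],[0,0,0.003],[0,0,0]],"twist":[0,0,0,0,0,0,0,0]}'
python3 -c "
from hp import *
hp()"
```

```text
clock: 7.12
position: [412.9, -212.9, 201.4]
ee_rot: [0.055, 0.998, -0.0, 0.002]
contact_force: [0.2, 0.8, 5.1]
gripper_width: 28.5
t 7.12 tcp in holder [-42.   14.1 201.4] F holder [0.1 0.8 5.1] w 28.5 toolx yaw 173.68
```

```bash
python3 -m crank '{"delta_pos":[[0,0,0.004],[0,0,0.004],[0,0,0.004],[0,0,0]],"twist":[0,0,0,0]}'
python3 - <<'E'
from hp import *
hp(); im,d,m,Tm=snap('wrist','w6'); snap('side','s6'); 
q=cv2.imread('pics/s6.png')[130:290,250:420]; cv2.imwrite('pics/s6c.png',cv2.resize(q,None,fx=3.5,fy=3.5,interpolation=cv2.INTER_CUBIC))
E
```

```text
clock: 7.45
position: [412.9, -213.8, 189.5]
ee_rot: [0.055, 0.998, -0.001, 0.002]
contact_force: [-0.9, -5.1, 5.5]
gripper_width: 28.9
t 7.45 tcp in holder [-42.   13.2 189.5] F holder [-0.3 -5.1  5.5] w 28.9 toolx yaw 173.68
```

View pics/w6.png

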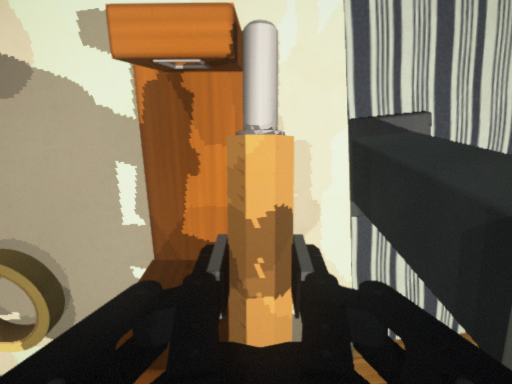

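View pics/s6c.png

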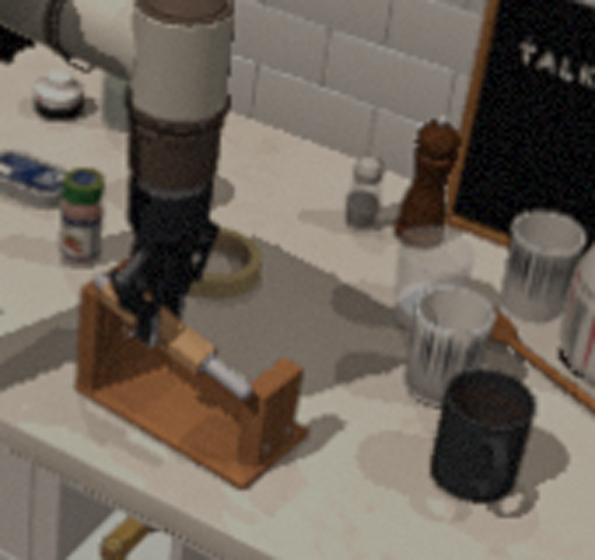

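```bash
python3 -m crank '{"delta_pos":[[0,0,0.005],[0,0,0.005],[0,0,0.004],[0,0,0.004],[0,0,0.004],[0,0,0.002],[0,0,0]],"twist":[0,0,0,0,0,0,0]}'
python3 - <<'E'
from hp import *
hp(); im,d,m,Tm=snap('wrist','w7')
P=(cloud(m,Tm,d)-O)@H
for v in (40,70,100,120,140,170,200,220): print(v, P[v,260].round(1))
E
```

```text
clock: 8.13
position: [413.3, -213.3, 165.4]
ee_rot: [0.055, 0.998, -0.001, 0.002]
contact_force: [0.1, -2.0, 5.5]
gripper_width: 28.5
t 8.13 tcp in holder [-41.6  13.8 165.4] F holder [ 0.3 -2.   5.5] w 28.5 toolx yaw 173.67
40 [-41.4 -96.4  10.2]
70 [-41.6 -74.1  57.1]
100 [-41.7 -58.7  67.5]
120 [-41.7 -48.8  72.4]
140 [-41.7 -39.2  77.2]
170 [-41.8 -27.4  93.8]
200 [-41.9 -15.  100.8]
220 [-41.9  -7.1 105.5]
```

View pics/w7.png

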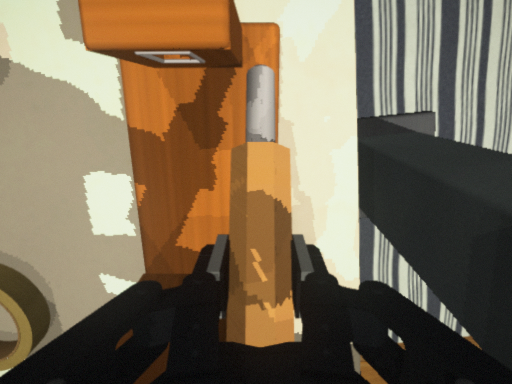

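```bash
python3 -m crank '{"delta_pos":[[0,0,0.002],[0,0,0],[0,0,-0.014],[0,0.010,-0.012],[0,0.006,0],[-0.021,0,0],[-0.0205,0,0],[0,0,0]],"twist":[0,0,0,0,0,0,0,0]}'
python3 -m crank '{"delta_pos":[[0,0,0],[0,0,0]],"twist":[0,0]}'
python3 - <<'E'
from hp import *
hp(); im,d,m,Tm=snap('wrist','w8'); snap('side','s8')
P=(cloud(m,Tm,d)-O)@H
for v in (70,100,120,140,170,200,220): print(v, P[v,260].round(1))
cv2.imwrite('pics/w8c.png',cv2.resize(im[0:270,130:390],None,fx=2.2,fy=2.2,interpolation=cv2.INTER_CUBIC))
q=cv2.imread('pics/s8.png')[160:280,260:390]; cv2.imwrite('pics/s8c.png',cv2.resize(q,None,fx=4.5,fy=4.5,interpolation=cv2.INTER_CUBIC))
E
```

```text
clock: 8.85
position: [458.4, -201.6, 187.9]
ee_rot: [0.055, 0.999, -0.0, 0.002]
contact_force: [1.3, -0.7, -0.5]
gripper_width: 28.6
clock: 9.02
position: [453.9, -201.2, 187.0]
ee_rot: [0.056, 0.998, 0.0, -0.001]
contact_force: [0.3, -0.6, -1.2]
gripper_width: 29.0
t 9.02 tcp in holder [ -2.6  30.3 187. ] F holder [ 0.4 -0.5 -1.2] w 29.0 toolx yaw 173.62
70 [ -3.4 -57.4  78.4]
100 [ -3.4 -42.   87.5]
120 [ -3.4 -32.   92.6]
140 [ -3.4 -22.7 100. ]
170 [ -3.3 -10.9 115.7]
200 [ -3.3   1.8 121.8]
220 [ -3.3   9.1 128.2]
```

View pics/w8c.png

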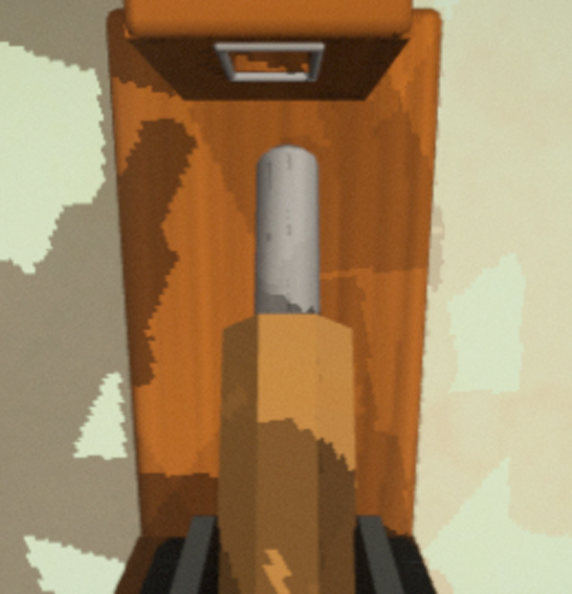

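View pics/s8c.png

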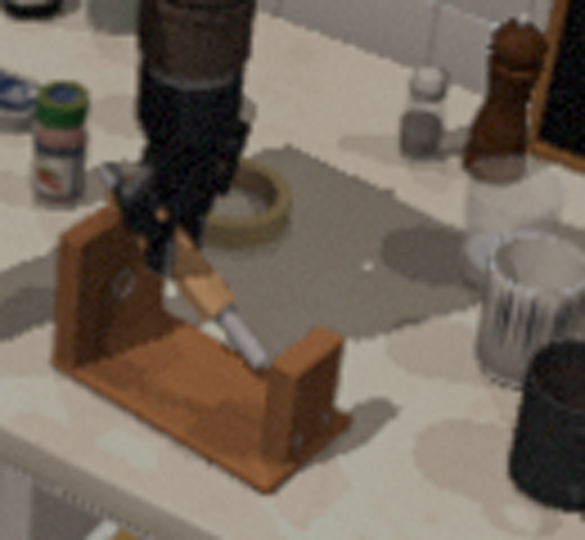

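```bash
python3 - <<'E'
from hp import *
im,d,m,Tm=load('wrist','w8')
f=lambda *p:[(130+(x+.5)/2.2-.5,(y+.5)/2.2-.5) for x,y in p]
o=H.T@(Tm[:3,3]-O)
def at_y(px,y):
    D=(rays(m,Tm,px)@Tm[:3,:3].T)@H; return o+D*((y-o[1])/D[:,1])[:,None]
np.set_printoptions(precision=1,suppress=True)
print('slot top outer',at_y(f((216,44),(325,43)),-79.5)); print('slot bot outer',at_y(f((236,83),(313,81)),-79.5))
print('block top inner edge',at_y(f((127,36),(412,36)),-79.5)); print('block bottom edge',at_y(f((183,99),(364,99)),-79.5))
P=(cloud(m,Tm,d)-O)@H
B=P[10:14,195:310].reshape(-1,3); 
for v in (2,6,10): 
    row=P[v]; k=(abs(row[:,2]-101)<6)&(abs(row[:,0])<60); 
    if k.any(): print('blocktop row',v,row[k][[0,-1]],np.flatnonzero(k)[[0,-1]])
for v in (72,90,110,130,160,190,220):
    row=P[v]; k=np.flatnonzero((row[:,2]>70 if v<140 else row[:,2]>85)&(abs(row[:,0])<28)&(np.arange(512)>225)&(np.arange(512)<300)); print(v,k[[0,-1]],row[k][[0,-1]], row[k].mean(0))
# axis fit slope
A=np.array([P[v,255:266].reshape(-1,3).mean(0) for v in range(150,232)]); print('bar slope',np.degrees(np.arctan(np.polyfit(A[:,1],A[:,2],1)[0])), 'z at y',np.polyval(np.polyfit(A[:,1],A[:,2],1),30))
A=np.array([np.median(P[v,255:266].reshape(-1,3),0) for v in range(75,135)]); p=np.polyfit(A[:,1],A[:,2],1);print('nose slope',np.degrees(np.arctan(p[0])),'z at -60',np.polyval(p,-60))
E
```

```text
slot top outer [[ 12.3 -79.5  90.1]
 [-11.7 -79.5  91.2]]
slot bot outer [[ 11.1 -79.5  42.1]
 [-10.9 -79.5  45.4]]
block top inner edge [[ 30.2 -79.5  97.4]
 [-29.5 -79.5  97.9]]
block bottom edge [[ 30.6 -79.5  12.7]
 [-28.9 -79.5  13.4]]
blocktop row 2 [[ 30.5 -85.2  97.8]
 [-29.  -85.   99. ]] [186 317]
blocktop row 6 [[ 30.7 -83.7  97.3]
 [-29.2 -83.5  98.4]] [186 317]
blocktop row 10 [[ 30.9 -82.2  96.8]
 [-28.8 -81.9  98.5]] [186 316]
72 [247 272] [[  3.9 -56.8  72.5]
 [-10.1 -56.8  72.8]] [ -3.1 -56.5  76.7]
90 [234 274] [[ -2.8 -44.3 256.5]
 [-11.2 -47.2  75.7]] [ -3.4 -47.   87.8]
110 [246 274] [[  4.2 -36.7  83.8]
 [-11.  -36.6  82.4]] [ -3.4 -36.9  88.2]
130 [245 274] [[  4.7 -26.4  87.8]
 [-10.8 -26.6  89.8]] [ -3.1 -27.1  94.1]
160 [230 289] [[ 11.8 -13.  102.9]
 [-18.  -13.1 103.2]] [ -3.1 -14.4 109.6]
190 [230 290] [[ 11.4   0.2 111.4]
 [-18.1   0.1 111.6]] [ -3.4  -2.3 119.6]
220 [229 290] [[ 11.6  13.2 118.3]
 [-17.7  12.7 119.5]] [ -3.1  10.5 124.9]
bar slope 30.419014059176323 z at y 139.36810131678598
nose slope 31.21492748704054 z at -60 76.06634883059563
```

```bash
python3 -m crank '{"delta_pos":[[-0.0037,0,-0.001],[0,0,0],[0,-0.006,0],[0,-0.006,0],[0,-0.006,0],[0,0,0],[0,0,0]],"twist":[0,0,0,0,0,0,0]}'
python3 - <<'E'
from hp import *
hp(); im,d,m,Tm=snap('wrist','w9'); 
cv2.imwrite('pics/w9c.png',cv2.resize(im[0:270,130:390],None,fx=2.2,fy=2.2,interpolation=cv2.INTER_CUBIC))
E
```

```text
clock: 9.7
position: [456.3, -220.4, 188.8]
ee_rot: [0.056, 0.998, 0.0, -0.0]
contact_force: [0.3, 0.2, -1.0]
gripper_width: 28.5
t 9.7 tcp in holder [  1.9  11.5 188.8] F holder [ 0.3  0.2 -1. ] w 28.5 toolx yaw 173.57
```

View pics/w9c.png

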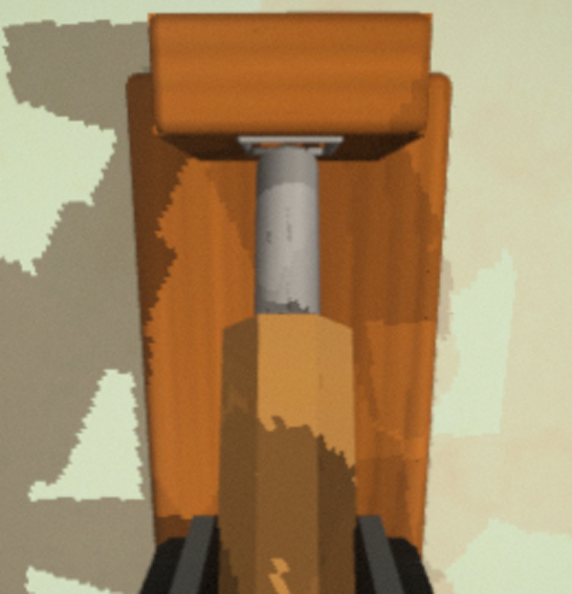

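```bash
python3 -m crank '{"delta_pos":[[0.0007,-0.003,0],[0,-0.003,0],[0,-0.003,0],[0,0,0],[0,0,0]],"twist":[0,0,0,0,0]}'
python3 - <<'E'
from hp import *
hp(); im,d,m,Tm=snap('wrist','w10'); 
P=(cloud(m,Tm,d)-O)@H
A=np.array([P[v,255:266].reshape(-1,3).mean(0) for v in range(150,232)]); print('bar slope',np.degrees(np.arctan(np.polyfit(A[:,1],A[:,2],1)[0])))
cv2.imwrite('pics/w10c.png',cv2.resize(im[0:270,130:390],None,fx=2.2,fy=2.2,interpolation=cv2.INTER_CUBIC))
E
```

```text
clock: 10.17
position: [454.8, -228.9, 188.9]
ee_rot: [0.056, 0.998, -0.0, -0.0]
contact_force: [-0.2, 0.1, -1.9]
gripper_width: 29.0
t 10.17 tcp in holder [  1.3   2.9 188.9] F holder [-0.2  0.1 -1.9] w 29.0 toolx yaw 173.62
bar slope 30.513996011916497
```

View pics/w10c.png

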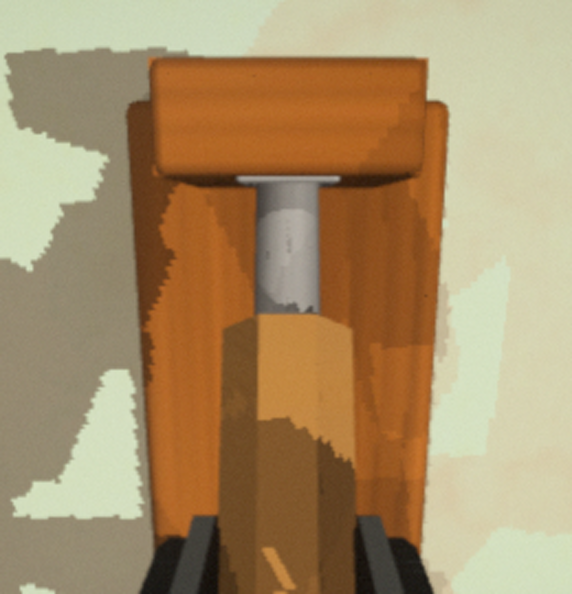

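```bash
python3 -m crank '{"delta_pos":[[0,-0.002,0],[0,-0.002,0],[0,-0.001,0],[0,0,0]],"twist":[0,0,0,0]}'; python3 -c "
from hp import *
hp()"
```

```text
clock: 10.55
position: [454.2, -233.8, 188.9]
ee_rot: [0.056, 0.998, -0.0, -0.0]
contact_force: [-0.1, 0.2, -1.5]
gripper_width: 28.7
t 10.55 tcp in holder [  1.4  -2.1 188.9] F holder [-0.1  0.1 -1.5] w 28.7 toolx yaw 173.63
```

```bash
python3 -m crank '{"delta_pos":[[0,-0.002,0],[0,-0.001,0],[0,0,0]],"twist":[0,0,0]}'; python3 -c "
from hp import *
hp()"; python3 -m crank '{"delta_pos":[[0,-0.002,0],[0,-0.001,0],[0,0,0]],"twist":[0,0,0]}'; python3 - <<'E'
from hp import *
hp(); im,d,m,Tm=snap('wrist','w11'); snap('side','s11')
P=(cloud(m,Tm,d)-O)@H
for v in (100,120,130,135,138,141,144,147,150,160,180,200,220): print(v, P[v,260].round(1))
cv2.imwrite('pics/w11c.png',cv2.resize(im[0:270,130:390],None,fx=2.2,fy=2.2,interpolation=cv2.INTER_CUBIC))
q=cv2.imread('pics/s11.png')[160:280,260:390]; cv2.imwrite('pics/s11c.png',cv2.resize(q,None,fx=4.5,fy=4.5,interpolation=cv2.INTER_CUBIC))
E
```

```text
clock: 10.8
position: [453.9, -236.3, 188.8]
ee_rot: [0.056, 0.998, 0.0, 0.0]
contact_force: [1.2, 3.3, -1.5]
gripper_width: 28.6
t 10.8 tcp in holder [  1.3  -4.6 188.8] F holder [ 0.8  3.4 -1.5] w 28.6 toolx yaw 173.62
clock: 11.05
position: [453.5, -239.0, 188.4]
ee_rot: [0.056, 0.998, 0.001, -0.0]
contact_force: [0.5, 6.6, -3.2]
gripper_width: 28.7
t 11.05 tcp in holder [  1.3  -7.3 188.4] F holder [-0.3  6.6 -3.2] w 28.7 toolx yaw 173.61
100 [  0.7 -79.6  98.5]
120 [  0.7 -69.6  94.3]
130 [  0.7 -64.8  97.6]
135 [  0.7 -62.3  97.6]
138 [  0.7 -60.9  99. ]
141 [  0.7 -59.3  98.3]
144 [  0.7 -59.3 108.7]
147 [  0.7 -57.9 109.1]
150 [  0.7 -56.7 110.2]
160 [  0.7 -52.2 112.4]
180 [  0.7 -44.  118.4]
200 [  0.7 -35.9 123.7]
220 [  0.7 -27.6 127.6]
```

View pics/w11c.png

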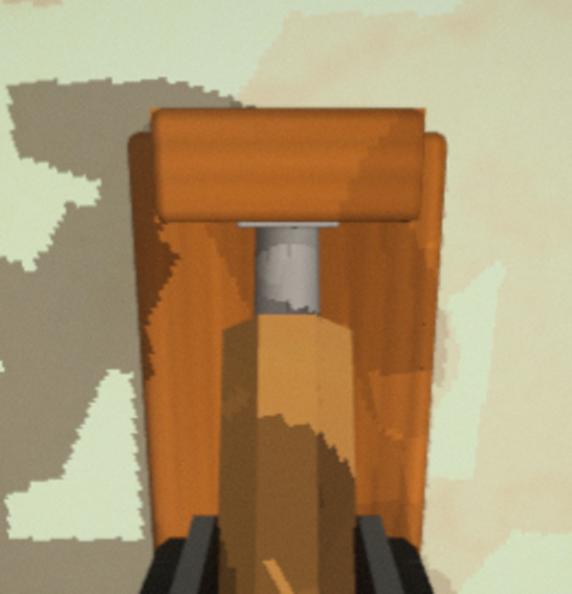

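View pics/s11c.png

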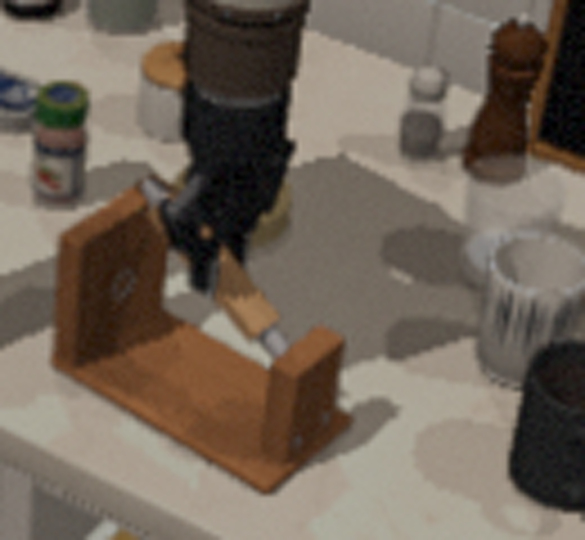

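```bash
python3 -m crank '{"delta_pos":[[0,0,0.004],[0,0,0.004],[0,-0.001,0.004],[0,-0.001,0.004],[0,0,0]],"twist":[0,0,0,0,0]}'; cat > sl.py <<'E'
from hp import *
import sys
hp(); im,d,m,Tm=snap('wrist',sys.argv[1])
P=(cloud(m,Tm,d)-O)@H
A=np.array([np.median(P[v,255:266].reshape(-1,3),0) for v in range(165,232)]); p=np.polyfit(A[:,1],A[:,2],1)
print('bar slope',np.degrees(np.arctan(p[0])).round(1)); t=np.arctan(p[0])
D=np.diff(P[110:165,260,2]); k=110+int(np.argmax(D)); e=P[k+1,260]; s=arm.read_state(); y=(H.T@(s['position']-O))[1]
print('shoulder top',k,e.round(1),'jump',D.max().round(1)); 
sy=e[1]+15*np.sin(t); print('grip-shoulder along bar',((y-sy)/np.cos(t)).round(1),' free tip y',(sy-50*np.cos(t)).round(1),'c~',((-93.5+8*np.sin(t)-(sy-50*np.cos(t)))/np.cos(t)).round(1), 'pin tip y',(sy+140*np.cos(t)).round(1),'pin low corner',(sy+140*np.cos(t)+8*np.sin(t)).round(1),'axis z at grip',(np.polyval(p,y)-15/np.cos(t)).round(1),'tcp z',s['position'][2].round(1))
E
python3 sl.py w12
```

```text
clock: 11.57
position: [453.8, -242.1, 173.0]
ee_rot: [0.055, 0.998, -0.001, 0.0]
contact_force: [-0.2, 3.4, 4.0]
gripper_width: 28.4
t 11.57 tcp in holder [  1.9 -10.4 173. ] F holder [-0.6  3.3  4. ] w 28.4 toolx yaw 173.69
bar slope 30.7
shoulder top 140 [  1.4 -63.8  91.3] jump 5.3
grip-shoulder along bar 53.3  free tip y -99.2 c~ 11.3 pin tip y 64.3 pin low corner 68.4 axis z at grip 108.3 tcp z 173.3
```

```bash
python3 -m crank '{"delta_pos":[[0,0,0.004],[0,0,0.004],[0,0,0.004],[0,0,0]],"twist":[0,0,0,0]}';python3 sl.py w13; python3 -m crank '{"delta_pos":[[0,-0.001,0.004],[0,0,0.004],[0,0,0]],"twist":[0,0,0]}';python3 sl.py w14
```

```text
clock: 11.95
position: [454.0, -242.2, 161.9]
ee_rot: [0.055, 0.998, -0.001, 0.001]
contact_force: [-0.7, 3.3, 8.8]
gripper_width: 28.6
t 11.95 tcp in holder [  2.1 -10.4 161.9] F holder [-1.1  3.2  8.8] w 28.6 toolx yaw 173.69
bar slope 25.2
shoulder top 137 [  1.7 -65.8  83.6] jump 2.4
grip-shoulder along bar 54.1  free tip y -104.6 c~ 16.0 pin tip y 67.3 pin low corner 70.7 axis z at grip 98.2 tcp z 162.1
clock: 12.25
position: [453.9, -242.9, 153.9]
ee_rot: [0.055, 0.998, -0.0, 0.001]
contact_force: [-0.5, 4.7, 8.8]
gripper_width: 28.6
t 12.25 tcp in holder [  2.1 -11.1 153.9] F holder [-1.   4.6  8.8] w 28.6 toolx yaw 173.68
bar slope 20.6
shoulder top 138 [  1.7 -67.3  86.2] jump 4.1
grip-shoulder along bar 54.5  free tip y -108.8 c~ 19.4 pin tip y 69.0 pin low corner 71.8 axis z at grip 90.7 tcp z 154.2
```

```bash
python3 -m crank '{"delta_pos":[[0.001,0,0.004],[0,0,0.004],[0,0,0]],"twist":[0,0,0]}';python3 sl.py w15; python3 -m crank '{"delta_pos":[[0,0,0.004],[0,0,0.003],[0,0,0]],"twist":[0,0,0]}';python3 sl.py w16
```

```text
clock: 12.55
position: [453.5, -242.6, 146.2]
ee_rot: [0.055, 0.998, -0.001, 0.002]
contact_force: [0.5, 7.0, 10.1]
gripper_width: 28.7
t 12.55 tcp in holder [  1.6 -10.9 146.2] F holder [-0.3  7.  10.1] w 28.7 toolx yaw 173.71
bar slope 15.7
shoulder top 134 [  1.4 -68.9  78.9] jump 3.1
grip-shoulder along bar 56.1  free tip y -113.0 c~ 22.5 pin tip y 69.9 pin low corner 72.1 axis z at grip 83.6 tcp z 146.4
clock: 12.85
position: [453.9, -242.4, 139.0]
ee_rot: [0.055, 0.998, -0.0, 0.002]
contact_force: [1.5, 9.2, 6.2]
gripper_width: 28.8
t 12.85 tcp in holder [  2.  -10.6 139. ] F holder [0.4 9.3 6.2] w 28.8 toolx yaw 173.73
bar slope 10.2
shoulder top 134 [  1.9 -69.4  78.5] jump 4.3
grip-shoulder along bar 57.1  free tip y -116.0 c~ 24.3 pin tip y 71.0 pin low corner 72.4 axis z at grip 76.7 tcp z 139.1
```

```bash
python3 -m crank '{"delta_pos":[[0.0005,0.001,0.003],[0,0.001,0.003],[0,0,0]],"twist":[0,0,0]}';python3 sl.py w17; python3 -m crank '{"delta_pos":[[0,0,0.003],[0,0,0.001],[0,0,0]],"twist":[0,0,0]}';python3 sl.py w18
python3 - <<'E'
from hp import *
snap('side','s18'); snap('scene','sc18')
q=cv2.imread('pics/s18.png')[160:280,260:390]; cv2.imwrite('pics/s18c.png',cv2.resize(q,None,fx=4.5,fy=4.5,interpolation=cv2.INTER_CUBIC))
E
```

```text
clock: 13.15
position: [453.9, -240.2, 133.1]
ee_rot: [0.054, 0.999, -0.0, 0.002]
contact_force: [1.5, 8.5, 7.5]
gripper_width: 28.6
t 13.15 tcp in holder [  1.8  -8.5 133.1] F holder [0.6 8.6 7.5] w 28.6 toolx yaw 173.76
bar slope 5.9
shoulder top 141 [  1.6 -65.5  80.5] jump 4.4
grip-shoulder along bar 55.8  free tip y -113.7 c~ 21.1 pin tip y 75.3 pin low corner 76.1 axis z at grip 71.1 tcp z 133.3
clock: 13.45
position: [453.9, -240.2, 129.2]
ee_rot: [0.055, 0.999, -0.0, 0.002]
contact_force: [0.8, 8.5, 6.4]
gripper_width: 28.6
t 13.45 tcp in holder [  1.8  -8.5 129.2] F holder [-0.2  8.5  6.4] w 28.6 toolx yaw 173.74
bar slope 3.1
shoulder top 143 [  1.6 -65.1  79.6] jump 2.7
grip-shoulder along bar 56.0  free tip y -114.2 c~ 21.2 pin tip y 75.5 pin low corner 75.9 axis z at grip 67.3 tcp z 129.2
```

View pics/s18c.png

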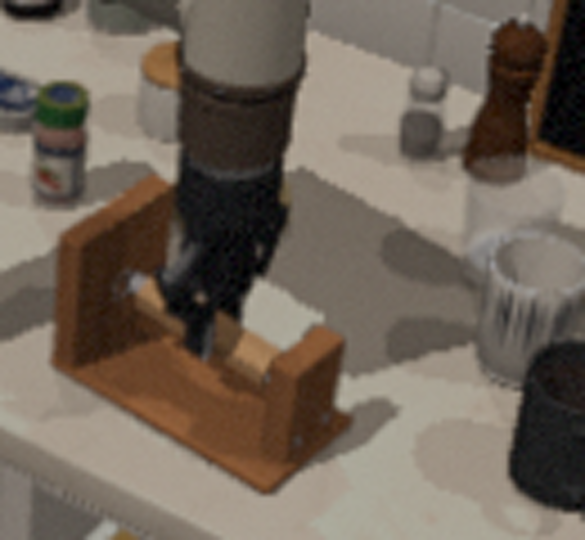

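View pics/w18.png

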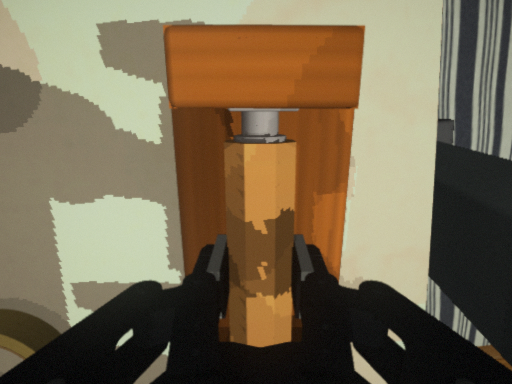

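```bash
python3 -m crank '{"delta_pos":[[0.0012,0,0.002],[0,0,0.002],[0,0,0],[0,0,0]],"twist":[0,0,0,0]}';python3 sl.py w19
python3 - <<'E'
from hp import *
im,d,m,Tm=snap('side','s19')
q=im[205:260,265:345]; cv2.imwrite('pics/s19c.png',cv2.resize(q,None,fx=8,fy=8,interpolation=cv2.INTER_CUBIC))
P=[O+H@np.array(p) for p in ([0.5,79.5,65],[0.5,79.5,75],[.5,79.5,55],[10.5,79.5,65],[-9.5,79.5,65])]
print((proj(m,Tm,P)-[265,205])*8)
E
```

```text
clock: 13.93
position: [453.3, -240.0, 125.4]
ee_rot: [0.054, 0.999, -0.0, 0.003]
contact_force: [2.3, 8.4, 6.5]
gripper_width: 28.6
t 13.93 tcp in holder [  1.2  -8.4 125.4] F holder [1.4 8.6 6.5] w 28.6 toolx yaw 173.77
bar slope 0.5
shoulder top 137 [  1.1 -67.2  74.2] jump 2.8
grip-shoulder along bar 58.7  free tip y -117.0 c~ 23.6 pin tip y 73.0 pin low corner 73.0 axis z at grip 63.7 tcp z 125.4
[[169.61464252 141.17684126]
 [170.98532182 122.97184734]
 [168.25168126 159.2539951 ]
 [184.44008601 130.89281489]
 [154.67901154 151.53410813]]
```

View pics/s19c.png

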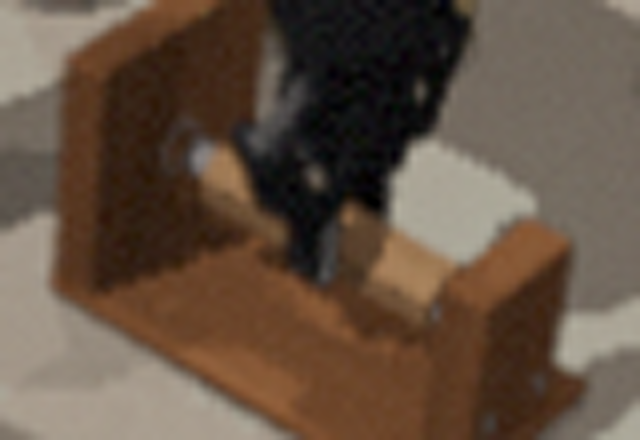

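```bash
python3 -m crank '{"delta_pos":[[0,0.003,0],[0,0.001,0],[0,0,0]],"twist":[0,0,0]}';python3 -c "
from hp import *
hp()"; python3 -m crank '{"delta_pos":[[0,0.002,0],[0,0.001,0],[0,0,0]],"twist":[0,0,0]}';python3 sl.py w20
```

```text
clock: 14.28
position: [453.7, -236.1, 125.4]
ee_rot: [0.054, 0.999, -0.001, 0.003]
contact_force: [3.4, 7.5, 5.6]
gripper_width: 28.5
t 14.28 tcp in holder [  1.1  -4.4 125.4] F holder [2.5 7.8 5.6] w 28.5 toolx yaw 173.79
clock: 14.53
position: [454.0, -233.2, 125.4]
ee_rot: [0.054, 0.999, -0.001, 0.003]
contact_force: [2.9, 6.9, 6.2]
gripper_width: 28.6
t 14.53 tcp in holder [  1.1  -1.5 125.4] F holder [2.1 7.2 6.2] w 28.6 toolx yaw 173.79
bar slope 0.7
shoulder top 134 [  1.1 -61.2  72.4] jump 3.0
grip-shoulder along bar 59.5  free tip y -111.0 c~ 17.6 pin tip y 79.0 pin low corner 79.1 axis z at grip 63.9 tcp z 125.4
```

```bash
python3 -m crank '{"delta_pos":[[0,0.001,0],[0,0.001,0],[0,0,0]],"twist":[0,0,0]}';python3 -c "
from hp import *
hp()"; python3 -m crank '{"delta_pos":[[0,0.001,0],[0,0.001,0],[0,0,0]],"twist":[0,0,0]}';python3 sl.py w21
```

```text
clock: 14.83
position: [454.2, -231.4, 125.4]
ee_rot: [0.054, 0.999, -0.001, 0.003]
contact_force: [2.4, 6.5, 5.5]
gripper_width: 28.7
t 14.83 tcp in holder [  1.1   0.4 125.4] F holder [1.6 6.8 5.5] w 28.7 toolx yaw 173.78
clock: 15.08
position: [454.4, -229.4, 125.4]
ee_rot: [0.054, 0.999, -0.001, 0.003]
contact_force: [2.8, 5.3, 5.0]
gripper_width: 28.7
t 15.08 tcp in holder [  1.1   2.3 125.4] F holder [2.2 5.6 5. ] w 28.7 toolx yaw 173.79
bar slope 0.2
shoulder top 133 [  0.5 -72.2 195.1] jump 123.5
grip-shoulder along bar 74.4  free tip y -122.1 c~ 28.7 pin tip y 67.9 pin low corner 67.9 axis z at grip 63.7 tcp z 125.4
```

```bash
python3 -m crank '{"delta_pos":[[0,0.001,0],[0,0.001,0],[0,0.001,0],[0,0,0]],"twist":[0,0,0,0]}';python3 - <<'E'
from hp import *
hp()
im,d,m,Tm=snap('side','s22')
q=im[205:260,265:345]; cv2.imwrite('pics/s22c.png',cv2.resize(q,None,fx=8,fy=8,interpolation=cv2.INTER_CUBIC))
E
```

```text
clock: 15.47
position: [454.7, -226.6, 125.4]
ee_rot: [0.054, 0.999, -0.001, 0.003]
contact_force: [1.4, 5.5, 5.0]
gripper_width: 28.6
t 15.47 tcp in holder [  1.1   5.2 125.4] F holder [0.8 5.6 5. ] w 28.6 toolx yaw 173.79
```

View pics/s22c.png

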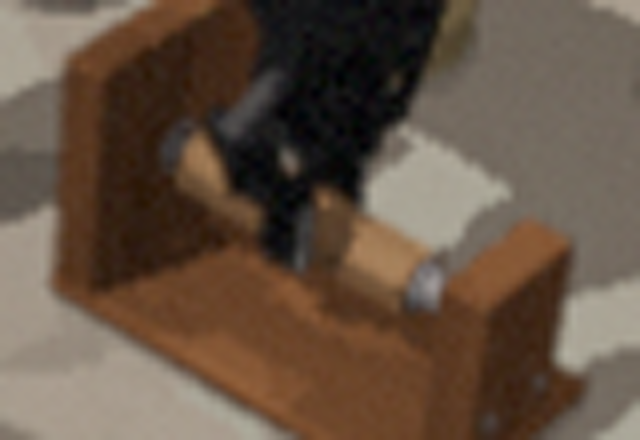

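```bash
python3 -m crank '{"delta_pos":[[0,0.001,0],[0,0.001,0],[0,0.001,0],[0,0,0]],"twist":[0,0,0,0]}';python3 -c "
from hp import *
hp()"; python3 -m crank '{"delta_pos":[[0,0.001,0],[0,0.001,0],[0,0,0]],"twist":[0,0,0]}'; python3 -c "
from hp import *
hp()"
```

```text
clock: 15.85
position: [455.0, -223.7, 125.3]
ee_rot: [0.054, 0.999, -0.001, 0.003]
contact_force: [2.5, 5.7, 4.6]
gripper_width: 28.3
t 15.85 tcp in holder [  1.    8.1 125.3] F holder [1.9 6.  4.6] w 28.3 toolx yaw 173.78
clock: 16.1
position: [455.0, -223.0, 125.3]
ee_rot: [0.054, 0.999, -0.002, 0.003]
contact_force: [2.7, -5.4, 4.6]
gripper_width: 28.4
t 16.1 tcp in holder [  1.    8.7 125.3] F holder [ 3.3 -5.   4.6] w 28.4 toolx yaw 173.78
```

```bash
python3 - <<'E'
from hp import *
im,d,m,Tm=snap('side','s23'); im2,d2,m2,T2=snap('wrist','w23')
q=im[205:260,265:345]; cv2.imwrite('pics/s23c.png',cv2.resize(q,None,fx=8,fy=8,interpolation=cv2.INTER_CUBIC))
E
```

```text
(no output)
```

View pics/s23c.png

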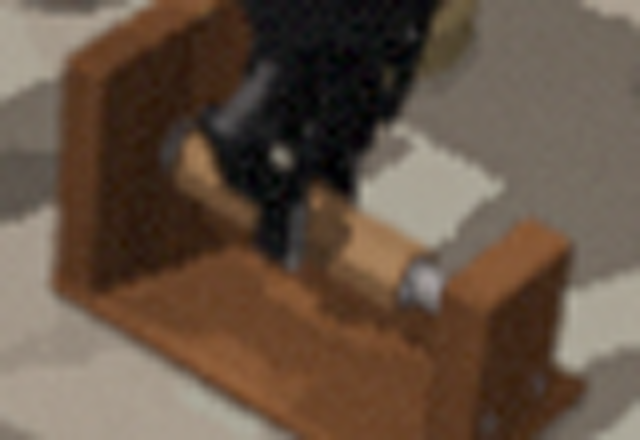

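View pics/w23.png

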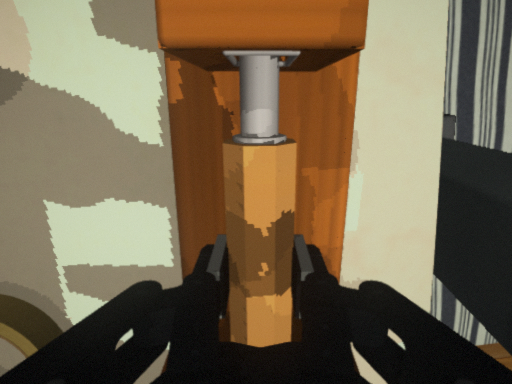

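```bash
python3 - <<'E'
from hp import *
im,d,m,Tm=load('wrist','w23'); P=(cloud(m,Tm,d)-O)@H
for v in (40,48,52,54,58,64,100,130,134,138,141,144,147,150,200): print(v,P[v,260].round(1))
print(P[40,170:360:20].round(1))
E
```

```text
40 [  0.9 -80.7 101.5]
48 [  0.9 -79.2  97.9]
52 [  0.9 -78.7  93. ]
54 [  0.9 -78.4  91.2]
58 [  1.  -79.4  71.6]
64 [  1.  -77.5  70.1]
100 [  1.  -64.4  71.3]
130 [  0.9 -52.9  70.9]
134 [  0.9 -51.4  71.7]
138 [  0.9 -50.2  74.6]
141 [  0.9 -49.1  75. ]
144 [  0.9 -47.9  74.8]
147 [  0.9 -47.4  78.6]
150 [  0.9 -46.2  78.1]
200 [  0.8 -25.9  77.7]
[[ 26.4 -81.   99.6]
 [ 20.6 -80.9 100.3]
 [ 15.  -80.9 100.1]
 [  9.3 -80.9 100.1]
 [  3.7 -81.   99.6]
 [ -1.9 -81.1  99. ]
 [ -7.6 -81.2  98.8]
 [-13.  -80.9 101.1]
 [-18.8 -81.1  99.7]
 [-24.3 -81.1 100.4]]
```

```bash
python3 -m crank '{"delta_pos":[[0,-0.0005,-0.0005],[0,0,0]],"twist":[0,0]}'; python3 -m crank '{"delta_pos":[[0,0,0],[0,0,0],[0,0,0],[0,0,0],[0,0,0],[0,0,0],[0,0,0],[0,0,0]],"twist":[0,0,0,0,0,0,0,0]}' 1.0
python3 - <<'E'
from hp import *
hp();im,d,m,Tm=snap('side','s24'); im2,d2,m2,T2=snap('wrist','w24')
q=im[205:260,265:345]; cv2.imwrite('pics/s24c.png',cv2.resize(q,None,fx=8,fy=8,interpolation=cv2.INTER_CUBIC))
E
```

```text
clock: 16.37
position: [454.9, -223.1, 125.3]
ee_rot: [0.055, 0.999, -0.001, 0.003]
contact_force: [4.1, -4.2, 1.9]
gripper_width: 28.6
clock: 17.03
position: [452.7, -221.9, 124.4]
ee_rot: [0.056, 0.998, 0.0, -0.0]
contact_force: [0.4, 0.3, -0.1]
gripper_width: 85.6
t 17.03 tcp in holder [ -1.5   9.6 124.4] F holder [ 0.4  0.3 -0.1] w 85.6 toolx yaw 173.63
```

View pics/s24c.png

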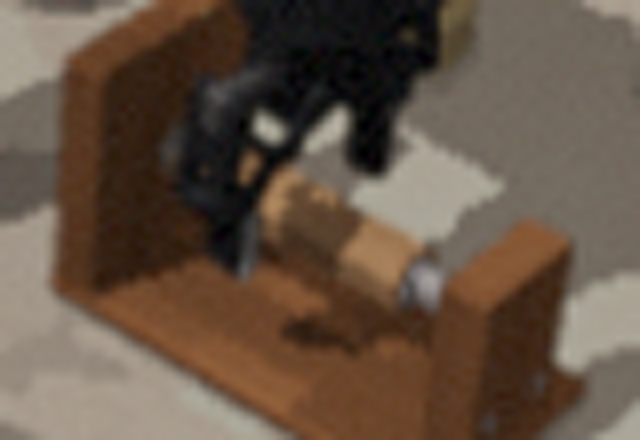

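View pics/w24.png

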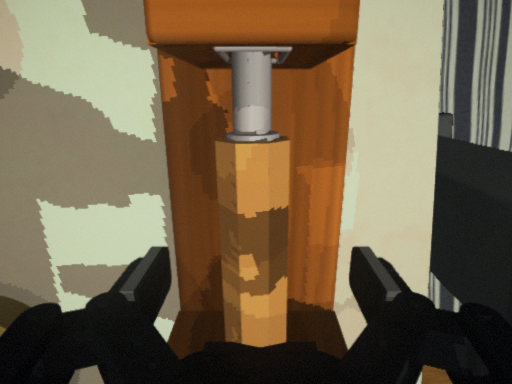

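```bash
python3 -m crank '{"delta_pos":[[0,0,-0.01],[0,0,-0.02],[0,0,-0.03],[0,0,-0.04],[0,0,-0.04],[0,0,-0.04],[0,0,0],[0,0,0]],"twist":[0,0,0,0,0,0,0,0]}'
python3 -m crank '{"delta_pos":[[-0.004,-0.03,0],[0,-0.02,0],[0,0,0],[0,0,0]],"twist":[0,0,0,0]}'
python3 - <<'E'
from hp import *
hp();im,d,m,Tm=snap('side','s25'); im2,d2,m2,T2=snap('wrist','w25')
q=im[195:280,255:355]; cv2.imwrite('pics/s25c.png',cv2.resize(q,None,fx=7,fy=7,interpolation=cv2.INTER_CUBIC))
P=(cloud(m2,T2,d2)-O)@H
hsv=cv2.cvtColor(im2,cv2.COLOR_BGR2HSV)
k=(d2>0)&(P[...,2]>66)&(P[...,2]<86)&(abs(P[...,0])<20)&(abs(P[...,1])<72)
B=P[k]; print(len(B)); 
for y in range(-75,80,10):
    c=B[abs(B[:,1]-y)<5]
    if len(c)>5: print(y,c[:,0].min().round(1),c[:,0].max().round(1),np.percentile(c[:,2],80).round(1))
E
```

```text
clock: 17.8
position: [453.6, -222.0, 307.2]
ee_rot: [0.055, 0.998, -0.0, 0.003]
contact_force: [-0.9, 0.6, -1.0]
gripper_width: 85.7
clock: 18.13
position: [450.5, -272.3, 302.5]
ee_rot: [0.056, 0.998, 0.001, -0.002]
contact_force: [-0.5, 0.2, 0.2]
gripper_width: 85.9
t 18.13 tcp in holder [  1.9 -40.8 302.5] F holder [-0.6  0.1  0.2] w 85.9 toolx yaw 173.52
3430
-75 -5.3 8.5 71.3
-65 -5.4 9.5 71.4
-55 -8.5 10.5 71.4
-45 -13.4 16.5 78.6
-35 -12.6 15.7 78.8
-25 -12.8 15.9 78.8
-15 -12.9 16.1 79.1
-5 -13.0 16.1 79.0
5 -13.2 15.2 79.0
15 -13.3 15.3 79.1
25 -13.5 15.5 79.1
35 -13.6 15.6 79.2
45 -13.8 14.6 79.3
55 -13.9 14.8 79.3
65 -14.1 14.9 79.4
75 -14.0 14.9 79.4
```

View pics/s25c.png

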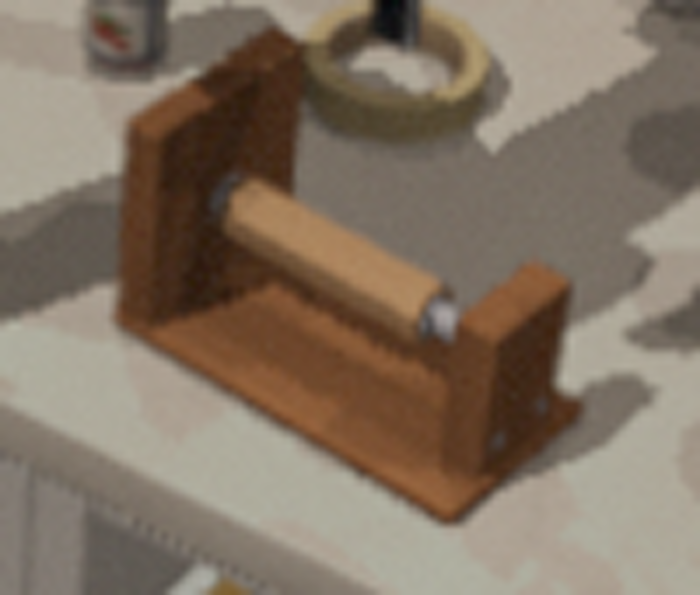

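View pics/w25.png

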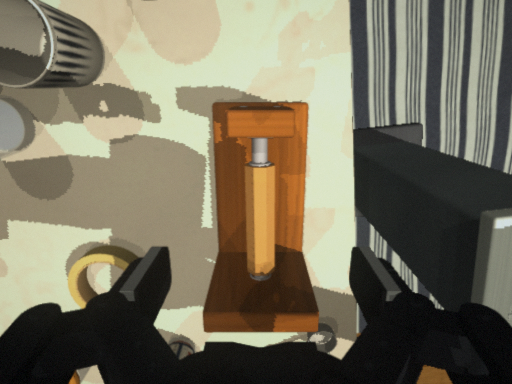

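```bash
python3 -c "
from bench import arm,job_done
s=arm.read_state();print(s['clock'],abs(s['joint_vel']).max()); print(job_done())"
```

```text
18.2333 0.011461525972150357
the job is handed in; nothing more can be done
None
```

The spindle is back in the holder and hanging on its own between the two ends. I handed the job in at 18.2 s of the 56 s allowed.

**How it went:** I tilted the bar to about 30° in the grip by pressing its pin end on the top of the tall board. Then I put the nose into the oblong cup and swung the bar level. By my estimate the nose was pushed in 20–24 mm during the swing. I let the pin into the round cup until it bottomed, then opened the gripper and moved up clear.

**Last checks:**
- **Level:** the top of the bar reads about 79 mm along its whole length, varying by less than 1 mm.
- **Seated:** about 31 mm of nose shows in front of the low block, which is what a seated spindle should show. I measured this just before letting go; the pictures taken after letting go also show both ends in their cups.
- **Arm clear:** the contact force was near zero after letting go, and the largest I saw on the way in was about 12 N.
- **Other things:** I did not touch any of them, and those in the last pictures look where they were. I did not measure their positions again.

**What disagreed:** while tilting, the bar slipped about 8 mm along the grip, so the nose met the cup floor later than I expected. I re-measured and corrected for it. My estimates of the pushed-in depth and of positions along the bar varied by a few mm between pictures.

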